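# Click the tube block into the heating mixer and start it

## Robot

A 7-joint arm with a two-finger parallel gripper is mounted at the origin on a cart in front of the work surface, level with it; the furniture and walls round the work are solid. World frame = base frame: x ahead of the robot, y to its left, z up, the work surface at z = 0. Lengths are in mm, angles in rad, forces in N, time in s.
With the tool pointing down it reaches from about 400 to 750 mm from the base axis. Payload 19.5 kg.
Tool frame: the origin (TCP) lies at the very end of the fingers, on their centre line; the grasp point (between the pads) lies 19 mm behind it; x points along the fingers, z is the direction in which the jaws open and shut, and the axes are right-handed (so a half turn about x gives the same grasp; the last joint's range is limited). The gripper opens to 85 mm and grips with 20 to 120 N. Pads are 22 mm wide; open, the fingers measure 114 mm over their backs; the gripper's body (76 mm by 85 mm) begins 54 mm behind the grasp point. The pads swing forward as they close: fully open they stand 13 mm farther back than shut.
Start: joints at [1.24, 0.707, -0.028, 1.485, 0.022, 0.951, -0.075], TCP at [163.754, -551.162, 231.268] pointing down, gripper open.
Joint ranges: [-2.71, 2.71], [-0.32, 2.16], [-1.57, 1.52], [0, 2.45], [-1.46, 4.6], [0, 2.02], [-2.83, 2.83]. Speed limits (rad/s): [1.89, 1.89, 2.57, 2.57, 3.01, 3.01, 3.01].

## Interface

Orientations are given as a 3x3 rotation matrix whose columns are the frame's x, y, z axes.
In Python, from workcell import bot gives the robot as it stands.
- The arm moves only by the tool jog_arm, never from a script. Its argument "rows" is a list of rows, each a list of 3 entries, a list of its own where there are three numbers: the shift along the world's x, y, z in mm, then the turn, a rotation vector about the world's x, y, z in rad, then the closure in counts, from 0 (fully open) to 255 (shut). In form: [[[dx, dy, dz], [ax, ay, az], fingers], ...]. A call has 1 to 12 rows; each row is the pose to reach, as a shift and turn from the pose commanded when the call began; what a row does not reach only later rows make up. A row lasts 1/8 s, in which the tool goes at most 62.5 mm and 10.7 degrees, less where a joint would pass 70% of its speed; a pose out of reach is approached as far as the arm can. A call with a gripper value outside its range is refused whole. The fingers move at their own pace and stop on an object; the grip force is fixed at half the most. Time passes only in rows, so rows that repeat a pose let the fingers close. It gives the time, the measured TCP pose, the force and the opening at its end, in the units of the state.
- bot.get_obs(): the state, without advancing time (a new reading comes with each control period).
- bot.read_camera(name): name is "side" or "top"; returns a dict with "pixels" (384x512x3 uint8, red, green, blue), "z_map" (384x512 float32, mm along the optical axis (not along the pixel's ray), 0 where there is no reading), "fovy" (degrees; the focal length in pixels is half the picture's height over the tangent of half this angle, whatever the lens; pixels are square), "cx", "cy" (the principal point, pixels), "extrinsics" (4x4, takes a point from world to camera coordinates). Camera axes: x right, y up, looking along -z (the intrinsics and any distortion apply to the point x, -y, -z); pixel columns grow to the right and rows downward; lengths in mm; the calibration is good to about 2 mm. A picture is of the moment at which its call begins.
- bot.hand_in(): hands the job in, once; it reports no verdict.
Trained networks look in a picture, given as the dict that the camera call returned (one of the last four; its "shot" number tells which), for a name from the list of things; names that differ only in an ending like _2 or _b are one class to them, and where a whole thing is asked for, a point or a joint stands for the part that bears it (a point fixed in the world has none). Each returns a list of dicts, best first, with "p" (0 to 1); they miss things now and then, are a little off and sometimes report something else, mostly with a low value. They report only what shows in the picture. A call takes as long as a camera call. They do not tell look-alikes from the thing itself.
- bot.spot_in(picture, label): "point" ([column, row] in pixels, amid what is visible of it).
- bot.outline_of(picture, label): "region" (384x512 bool, what is visible of it) and "point" ([column, row] in pixels, amid what is visible of it).
- bot.landmark_of(picture, label): "point" ([column, row] in pixels: a listed point, or the origin of a listed thing).
The state is a dict: "time_s": time; "q": joint angles; "joint_velocities": joint speeds; "joint_torque": joint torques, N m; "tool_pos": TCP position; "tool_rot": TCP orientation; "wrist_force": force on the tool from outside, world axes, zero at the start; "moment": the same for the moment, N m; "width": finger opening in mm.
Only numpy, scipy, OpenCV 4.12 (cv2) and the standard library are available. Lean on these libraries where they do the work, as an engineer would, in place of code of your own. Each camera call takes 0.05 s, during which the arm holds its last target.

## Task

Fit the silver tube block with the six large holes into the pocket on top of the heating mixer: tilt it, slip its tongue under the steel lip at the back of the pocket, then rock the front down and press it past the sprung ball until the block clicks in and lies flat. Then press the green start key right down and let it go, so that the mixer begins to preheat. Leave the blue block, the roll of tape, the marker and the little bottle where they are.

Things in the scene. Friction and masses are not known exactly. Their poses are not given: they have to be found in the camera images.
- tube_block_center (a point): Centre, half-way up, of the loose silver tube block with six large holes, 0.36 to 0.56 kg; it stands upright. Body 101 (x) x 60 (y) x 56 mm (z), so this point is 28 mm over its underside; x points to its back (away from the robot within 0.4 rad at first), z up. Grasp the plain long sides, 60 mm across y, with the fingertips 20 mm or more over the underside (walls of the pocket).
- tube_block_tongue (a point): On the same block: middle of the bottom edge of the tongue's end. The tongue, 60 mm wide, sticks out 11 mm from the bottom of the back face, 10 mm thick at its root and 6 mm at its end, so this point is 61.5 mm behind the centre point (its +x) and 28 mm below it. The front face is 50.5 mm before the centre; a groove for the ball, 5 mm deep, crosses it 4 to 14 mm over the underside.
- tube_block_pad (a point): On the same block: middle of the black thumb pad (15 x 46 mm) on the solid front of its top, where to press; 40 mm in front of the centre point (its -x) and 29 mm above it. The holes begin 15 mm behind this point.
- pocket (a point): On the pocket's floor under the centre of a seated block (whose centre is then 28 mm over it). x points to the mixer's back (away from the robot within 0.3 rad), y left, z up. It sits on a fixed light grey mixer, 230 x 156 x 60 mm. Floor 62 mm over the worktop, 62.5 mm wide, from 51.5 mm before to 62.5 mm behind this point. Side walls 16 mm high (top 7 mm flared), outer faces 44 mm off.
- lip_edge (a point): Middle of the lower front edge of the fixed steel lip (74 mm wide, 6 mm thick) at the pocket's back: 55.5 mm behind the pocket point, 13 mm over the floor; the back wall is 7 mm behind it. The block cannot go in straight down: tilt it (front up, about 15 degrees), set the tongue on the floor before the lip, slide it back under the lip to the wall, then let the front swing down on to the ball.
- ball (a joint): Sprung steel ball, 12 mm across, in the middle of the pocket's front wall (wall 19 mm high), centre 9 mm over the floor, standing out 4.5 mm. Value in m: 0 out (no block, or clicked in its groove), 0.006 pushed in. It holds up the front of an unpressed block by about 14 mm; 9 to 12 N down on the thumb pad takes the block past it, which then drops flat and is held.
- start_key_top (a point): Centre of the top of the green round start key (22 mm across, facing up) on the mixer's front deck, right of the blank display, 79 mm over the worktop.
- start_key (a joint): Travel of the start key in m: 0 up, 0.005 fully down; sprung, 4 N for fully down, pressed from 0.0035.
- small_block_center (a point): Centre, half-way up, of the other block: same shape, but blue with twenty small holes. Stays where it is. Which block stands left and which right of the mixer varies.
- tape: Roll of blue label tape, 52 mm across, 14 mm high, lying flat on the worktop nearer the robot; origin at the centre of its underside. Stays where it is.
- marker: Marker pen, 140 mm long (along its y), 18 mm high, lying nearer the robot; origin at the centre of its underside. Stays where it is.
- bottle: Small bottle with a blue cap, 46 mm across, 86 mm high, standing at the back, left of the mixer; origin at the centre of its underside. Stays where it is.
Things that resemble listed ones, but are neither listed nor needed, are in the scene too. Leave any red or yellow look-alike of the part that bears tube_block_center alone.

How it is judged (in metres and radians):
On the way, in this order (a step that is already met when the one before it is completed fails the run):
1. the tube block is clicked into the mixer's pocket and lies flat (x of tube_block_center in the frame of pocket between -0.0035 and 0.0035 m and y of tube_block_center in the frame of pocket between -0.003 and 0.003 m and z of tube_block_center in the frame of pocket between 0.0255 and 0.0305 m and angle between tube_block_center's own z axis and vertical below 0.03 rad and angle between the x axis of tube_block_center and the x axis of pocket, either way round below 0.05 rad and value of joint ball below 0.002 m), for 0.2 s.
2. the start key is pressed right down (value of joint start_key above 0.0035 m).
At the end, for the whole second after the job is handed in: The tube block rests flat in the pocket: centre within 3.5 mm lengthwise and 3 mm sideways of its seat, 25.5 to 30.5 mm over the pocket floor, tilted under 0.03 rad, turned under 0.05 rad; the ball is out in its groove (under 2 mm in) and the start key back up (under 1 mm down) (all of step 1 and value of joint start_key below 0.001 m); the robot touches nothing.
It fails at once if the blue block is moved more than 30 mm (distance of small_block_center from where it was at the start of the episode above 0.03 m).
It fails at once if the tape is moved more than 30 mm (distance of tape from where it was at the start of the episode above 0.03 m).
It fails at once if the marker is moved more than 40 mm (distance of marker from where it was at the start of the episode above 0.04 m).
It fails at once if the little bottle is moved more than 30 mm or knocked over (distance of bottle from where it was at the start of the episode above 0.03 m or angle between bottle's own z axis and vertical above 0.5 rad).
It also fails if it takes over 56 s, if anything falls off the work surface, if the arm or the gripper's body presses on something with over 40 N, if the wrist force passes 120 N, or if a joint passes its speed limit or range.

## Working session

There is one attempt and no reset: what is moved stays moved. The work goes in short steps, Python scripts to look and compute and a tool call to move; the robot and the scene stay as the last step left them, time stands still between calls to the robot, and variables do not carry over. Pictures are saved under pics/ and viewed, and the job is handed in when it is done.

Besides the shell and the picture viewer there is one more tool, called in YAML: its name, and indented under it one key for each argument. jog_arm: Moves the arm, as the interface text tells. Its arguments: {"type":"object","properties":{"rows":{"type":"array"}},"required":["rows"]}

```bash
ls; mkdir -p pics; cat > h.py <<'E'
from workcell import bot
import numpy as np, cv2
def save(p,name,crop=None,scale=1):
    im=p["pixels"][...,::-1]
    if crop: c0,r0,c1,r1=crop; im=im[r0:r1,c0:c1]
    if scale!=1: im=cv2.resize(im,None,fx=scale,fy=scale,interpolation=cv2.INTER_CUBIC)
    cv2.imwrite("pics/"+name,im)
def K(p):
    f=192/np.tan(np.radians(p["fovy"])/2); return f,p["cx"],p["cy"]
def world(p,c,r,z=None,depth=None):
    f,cx,cy=K(p); E=np.array(p["extrinsics"]); R=E[:3,:3];t=E[:3,3]
    d=np.array([(c-cx)/f,-(r-cy)/f,-1.0]); o=-R.T@t; dw=R.T@d
    if z is not None: s=(z-o[2])/dw[2]
    else: s=depth
    return o+s*dw
def cloud(p):
    f,cx,cy=K(p); E=np.array(p["extrinsics"]); R=E[:3,:3];t=E[:3,3]
    rr,cc=np.mgrid[:384,:512]; D=p["z_map"]
    P=np.stack([(cc-cx)/f*D,-(rr-cy)/f*D,-D],-1)
    return (P-t)@R
def proj(p,X):
    f,cx,cy=K(p); E=np.array(p["extrinsics"]); q=E[:3,:3]@np.array(X)+E[:3,3]
    return np.array([cx+f*q[0]/-q[2],cy-f*q[1]/-q[2]])
E
python3 - <<'E'
from h import *
o=bot.get_obs()
for k in o: print(k,np.round(o[k],3).tolist())
for n in("side","top"):
    p=bot.read_camera(n); save(p,n+"0.png",scale=1.5)
    print(n,{k:p[k] for k in p if k not in("pixels","z_map")})
    for l in["tube_block_center","tube_block_tongue","tube_block_pad","pocket","lip_edge","start_key_top","small_block_center","tape","marker","bottle"]:
        print(l,[(np.round(d["point"],1).tolist(),round(d["p"],2)) for d in bot.landmark_of(p,l)[:3]])
E
```

```text
pics
time_s 0.0
q [1.24, 0.707, -0.028, 1.485, 0.022, 0.951, -0.076]
joint_velocities [0.0, -0.0, 0.001, 0.002, -0.001, -0.001, -0.003]
joint_torque [-0.0, -88.323, 1.234, -23.617, 0.017, 0.007, -0.0]
tool_pos [163.708, -550.942, 230.851]
tool_rot [[-0.0, 0.959, 0.285], [0.001, 0.285, -0.959], [-1.0, -0.0, -0.001]]
wrist_force [0.558, -0.398, -1.277]
moment [0.009, -0.047, 0.001]
width 85.558
side {'fovy': 54.59932987974656, 'cx': 254.42400950508693, 'cy': 193.41884452100498, 'extrinsics': array([[ 9.97400018e-01,  7.18785829e-02, -5.16457207e-03,
        -5.18194453e+02],
       [-3.07653448e-02,  4.89520182e-01,  8.71449072e-01,
        -8.03126135e+01],
       [ 6.51666867e-02, -8.69024431e-01,  4.90458807e-01,
        -1.17979408e+03],
       [ 0.00000000e+00,  0.00000000e+00,  0.00000000e+00,
         1.00000000e+00]]), 'shot': 1}
tube_block_center [([211.4, 202.4], 0.82), ([234.3, 152.7], 0.78), ([269.2, 193.1], 0.73)]
tube_block_tongue [([193.3, 204.7], 0.95), ([272.3, 175.9], 0.86), ([255.1, 193.8], 0.59)]
tube_block_pad [([278.2, 187.6], 0.91), ([219.4, 192.8], 0.91), ([243.
[... 523 characters left out ...]
54e-02, -9.77937598e-03,  9.95261270e-01,
        -1.21647638e+03],
       [ 0.00000000e+00,  0.00000000e+00,  0.00000000e+00,
         1.00000000e+00]]), 'shot': 2}
tube_block_center [([139.5, 230.1], 0.9), ([245.3, 242.3], 0.87), ([216.0, 182.8], 0.75)]
tube_block_tongue [([212.0, 199.3], 0.9), ([177.8, 187.5], 0.89), ([122.8, 233.7], 0.79)]
tube_block_pad [([147.2, 229.1], 0.64), ([226.4, 178.6], 0.62), ([246.5, 227.6], 0.61)]
pocket [([303.8, 177.9], 0.76)]
lip_edge [([317.0, 207.7], 0.72), ([304.9, 166.0], 0.58)]
start_key_top [([314.9, 207.3], 0.47)]
small_block_center [([370.7, 205.5], 0.63)]
tape [([204.0, 245.7], 0.71)]
marker [([354.2, 248.1], 0.44)]
bottle [([196.3, 147.0], 0.65)]
```

View pics/side0.png

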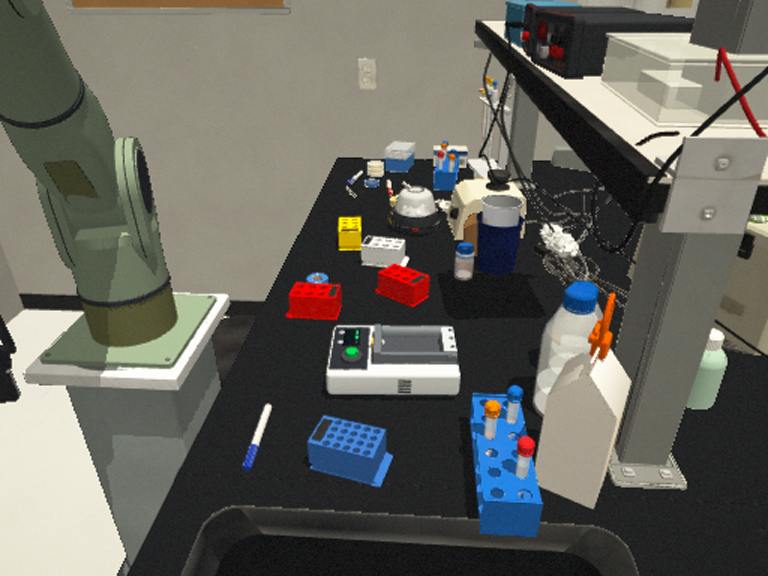

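View pics/top0.png

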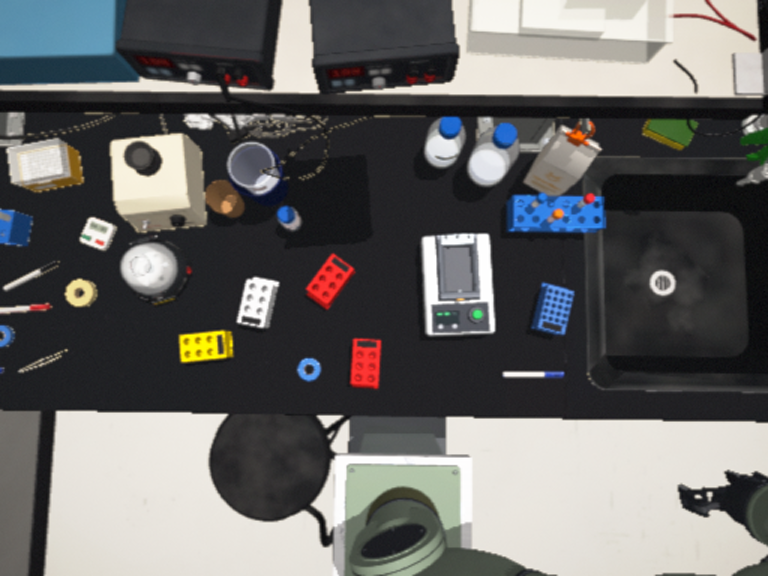

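Candidates for the tube block, in top-camera raw pixels: silver/white (172,201), red (219,187), red (244,242), yellow (137,230). The blue block at (369,205) has small holes. By the description I choose the silver one and check it in close crops.

```bash
python3 - <<'E'
from h import *
p=bot.read_camera("top"); s=bot.read_camera("side")
import pickle; pickle.dump((p,s),open("v0.pkl","wb"))
a=cv2.resize(p["pixels"][175:225,150:200],(400,400),interpolation=cv2.INTER_CUBIC)
b=cv2.resize(s["pixels"][145:190,230:290],(400,300),interpolation=cv2.INTER_CUBIC)
b=cv2.copyMakeBorder(b,0,100,0,0,cv2.BORDER_CONSTANT)
cv2.imwrite("pics/c1.png",np.hstack([a,b])[...,::-1])
a=cv2.resize(p["pixels"][150:230,275:335],(450,600),interpolation=cv2.INTER_CUBIC)
cv2.imwrite("pics/c2.png",a[...,::-1])
for n,q,cr in(("t",p,(150,175,200,225)),("s",s,(225,140,290,190))):
    C=cloud(q); c0,r0,c1,r1=cr; sub=C[r0:r1,c0:c1].reshape(-1,3)
    top=sub[(sub[:,2]>45)&(sub[:,2]<70)]; print(n,len(top),top.min(0),top.max(0),np.median(top[:,2]))
    tab=sub[sub[:,2]<10]; print(np.median(tab[:,2]))
    print(cv2.minAreaRect(top[:,:2].astype(np.float32)))
E
```

```text
t 435 [421.78326063 306.14697547  45.50928879] [553.50948169 413.70781683  62.04917699] 55.575131238275254
-0.1570599677422214
((479.7471618652344, 353.23101806640625), (76.47635650634766, 151.5638885498047), 68.1293716430664)
s 892 [363.22417052 127.80641791  45.05664167] [628.77620513 576.09205245  69.49904942] 55.18641337900729
0.1545808063110948
((488.218017578125, 354.08880615234375), (445.216552734375, 262.8095703125), 87.53282165527344)
```

View pics/c1.png

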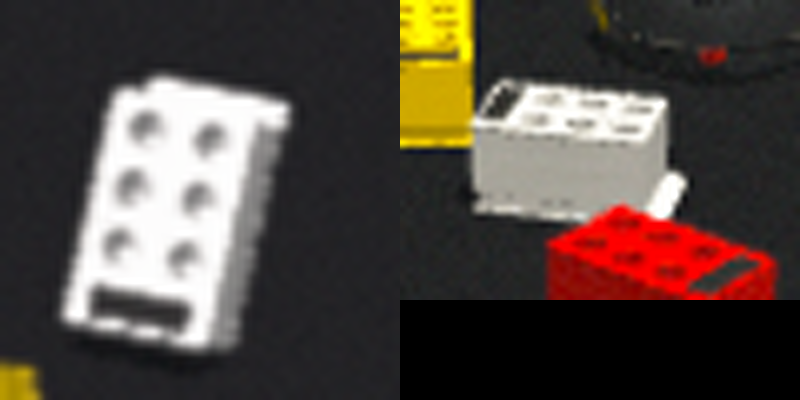

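View pics/c2.png

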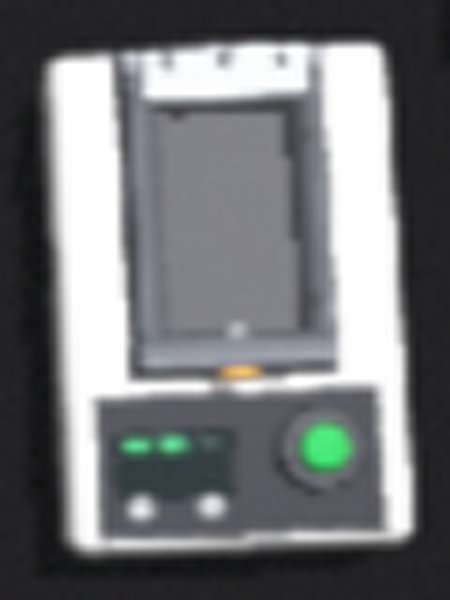

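The crop confirms it: the silver block has six large holes, with its black pad toward the robot and its tongue away. Next I fit its pose and the mixer's pose.

```bash
cat > fit.py <<'E'
from h import *
from scipy.optimize import minimize
def hull_img(p,hulls,win,S=8):
    c0,r0,c1,r1=win
    im=np.zeros(((r1-r0)*S,(c1-c0)*S),np.uint8)
    for pts in hulls:
        uv=np.array([proj(p,X) for X in pts]); uv=(uv+0.5-np.array([c0,r0]))*S-0.5
        h=cv2.convexHull(uv.astype(np.float32)).reshape(-1,2)
        cv2.fillPoly(im,[np.round(h*16).astype(np.int32)],255,shift=4)
    return cv2.resize(im,(c1-c0,r1-r0),interpolation=cv2.INTER_AREA)/255.
def blockpts(x,y,th,zc=28.,R=None):
    if R is None: R=np.array([[np.cos(th),-np.sin(th),0],[np.sin(th),np.cos(th),0],[0,0,1]])
    b=[[sx*50.5,sy*30,sz*28] for sx in(-1,1) for sy in(-1,1) for sz in(-1,1)]
    t=[[xx,sy*30,z] for sy in(-1,1) for xx,z in((50.5,-28),(50.5,-18),(61.5,-28),(61.5,-22))]
    c=np.array([x,y,zc]); return [np.array(b)@R.T+c,np.array(t)@R.T+c]
E
python3 - <<'E'
from fit import *
import pickle
p,s=pickle.load(open("v0.pkl","rb"))
def mask(q,win,T):
    c0,r0,c1,r1=win; a=q["pixels"][r0:r1,c0:c1].astype(float)
    g=a.min(-1); return a,g
wt=(152,176,198,224); a,g=mask(p,wt,0)
print(np.percentile(g,[5,30,50,70,95]))
m=np.clip((g-40)/(110-40),0,1)
# holes/pad: fill
mb=(g>75).astype(np.uint8); cs,_=cv2.findContours(mb,cv2.RETR_EXTERNAL,cv2.CHAIN_APPROX_NONE)
cm=max(cs,key=cv2.contourArea); fm=np.zeros_like(mb); cv2.drawContours(fm,[cm],-1,1,-1)
er=cv2.erode(fm,np.ones((3,3))); m=np.where(er>0,1,np.where(cv2.dilate(fm,np.ones((5,5)))>0,m,0))
f=lambda v:((hull_img(p,blockpts(v[0],v[1],v[2]/50),wt)-m)**2).sum()
best=None
for th in(-.1,-.2,-.3,0,.1,.2,.3):
    for x in (470,485):
        r=minimize(f,[x,352,th*50],method="Nelder-Mead",options=dict(initial_simplex=np.array([[x,352,th*50],[x+8,352,th*50],[x,360,th*50],[x,352,th*50+4]])))
        if best is None or r.fun<best.fun:best=r
print("top",best.x[:2],best.x[2]/50,best.fun)
x,y,th=best.x[0],best.x[1],best.x[2]/50
for off in [(50.5,30,28),(50.5,-30,28),(-50.5,30,28),(-50.5,-30,28),(0,0,0)]:
    R=np.array([[np.cos(th),-np.sin(th),0],[np.sin(th),np.cos(th),0],[0,0,1]])
    X=R@np.array(off)+[x,y,28]; print(off,X.round(1),proj(p,X).round(1),proj(s,X).round(1))
# side check overlay
for q,n,win in((p,"t",(150,174,200,226)),(s,"s",(230,145,290,190))):
    c0,r0,c1,r1=win; im=cv2.resize(q["pixels"][r0:r1,c0:c1],None,fx=8,fy=8,interpolation=cv2.INTER_CUBIC)
    for H in blockpts(x,y,th):
        uv=(np.array([proj(q,X) for X in H])+.5-[c0,r0])*8
        cv2.polylines(im,[cv2.convexHull(uv.astype(np.float32)).astype(np.int32)],True,(255,0,0),1)
    cv2.imwrite(f"pics/ov_{n}.png",im[...,::-1])
E
```

```text
[ 32.  34.  35. 107. 251.]
top [500.2760901  347.91654546] -0.20868625268193747 44.25419877755024
(50.5, 30, 28) [555.9 366.8  56. ] [164.3 185.2] [270.6 159.5]
(50.5, -30, 28) [543.5 308.1  56. ] [181.1 189. ] [266.7 165.9]
(-50.5, 30, 28) [457.1 387.7  56. ] [157.1 213.8] [245.6 156.7]
(-50.5, -30, 28) [444.7 329.   56. ] [174.1 217.6] [240.9 162.8]
(0, 0, 0) [500.3 347.9  28. ] [171.2 201.9] [255.9 167.8]
```

```bash
python3 -c "
import cv2,numpy as np
a=cv2.imread('pics/ov_t.png');b=cv2.imread('pics/ov_s.png')
b=cv2.copyMakeBorder(b,0,max(0,a.shape[0]-b.shape[0]),0,0,0)
c=np.hstack([a,b]);print(c.shape)
cv2.imwrite('pics/ov.png',cv2.resize(c,None,fx=.9,fy=.9))"
```

```text
(416, 880, 3)
```

View pics/ov.png

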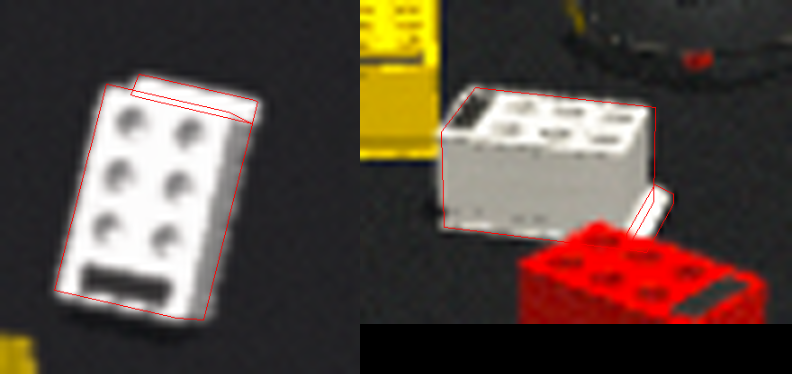

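The red outlines match the block in both views. Block pose: about (500, 348), yaw -0.21. Now the mixer.

```bash
python3 - <<'E'
from fit import *
import pickle
p,s=pickle.load(open("v0.pkl","rb"))
def boxp(x,y,th):
    R=np.array([[np.cos(th),-np.sin(th),0],[np.sin(th),np.cos(th),0],[0,0,1]])
    return [np.array([[a*115,b*78,z] for a in(-1,1) for b in(-1,1) for z in(0,60)])@R.T+[x,y,0]]
def fitbox(q,win,x0,lo,hi):
    c0,r0,c1,r1=win; g=q["pixels"][r0:r1,c0:c1].astype(float).max(-1)
    mb=(g>(lo+hi)/2).astype(np.uint8); cs,_=cv2.findContours(mb,cv2.RETR_EXTERNAL,cv2.CHAIN_APPROX_NONE)
    fm=np.zeros_like(mb); cv2.drawContours(fm,[max(cs,key=cv2.contourArea)],-1,1,-1)
    er=cv2.erode(fm,np.ones((3,3))); m=np.clip((g-lo)/(hi-lo),0,1); m=np.where(er>0,1,np.where(cv2.dilate(fm,np.ones((3,3)))>0,m,0))
    f=lambda v:((hull_img(q,boxp(v[0],v[1],v[2]/100),win)-m)**2).sum()
    x,y,t=x0
    r=minimize(f,x0,method="Nelder-Mead",options=dict(initial_simplex=np.array([[x,y,t],[x+8,y,t],[x,y+8,t],[x,y,t+6]])))
    return r.x,r.fun
r,fu=fitbox(p,(272,148,338,230),[550,-135,0],40,180); print("top",r[:2],r[2]/100,fu)
r2,fu2=fitbox(s,(205,205,320,275),[550,-135,0],50,180); print("side",r2[:2],r2[2]/100,fu2)
th=r[2]/100
# depth: height map stats
C=cloud(p); R=np.array([[np.cos(th),-np.sin(th)],[np.sin(th),np.cos(th)]])
L=(C[...,:2]-r[:2])@R; Z=C[...,2]
for row in range(150,228,2):
    print(row,' '.join('%3d'%round(z) for z in Z[row,276:336:2]))
for q,nm in((p,"top"),(s,"side")):
  for l in["pocket","lip_edge","start_key_top"]:
    hz={"pocket":62,"lip_edge":75,"start_key_top":79}[l]
    # need current pictures for networks
E
```

```text
top [ 549.70609402 -120.40613706] 0.05119780896275397 20.588863565033854
side [547.02831546 -99.99343458] 0.05714799628381177 626.6957274057089
150  -3   2  -5  -2   2 1264  -3   3   1   1   0  -1   1  -2  -1   3  -2   2  -3  -3   3  -5  -2  -4   0   0   1  -2  -1  -1
152  -2  -1  -1   2   0   4  -4   2   1   2   3  -1   0   2  -2  -5  -1   4  -5   0  -1  -1  -1   1 1264  -1  -5   3  -2   0
154  -1   0   2  -2   0  -1  -3   0   0   2   3  -1   0  -2  -6   2  -1  -1   1  -1   2  -1   4  -6  -4   3   1   2   0   1
156   1  -1   2   3   4   4   2   1   1  -1   3  -2  78 1264  82  81  82  79  79  81  76  59  57  58  59   2  -2   4   1   0
158   3  -2   1  54  59  63  57  66  73  84  79  81  82  78  85  80  78  78  80  79  78  62  60  60  56  55   3  -5  -4  -2
160   1   0   1  55  59  62  59  60  78  80  82  79  79  82  78  79  79  79  81  78  73  60  62  62  60  57  -2  -1   2  -2
162   0  -7   0  55  62  59  58  61  74  75  80  81  81  77  81  79  82  80  77  80  78  61  61  57  58  61  -1   4   5   1
164  -3   1   1  56  60  62  60  59  76  78  61  62  64  67  61  66  60  60  67  73  
[... 3184 characters left out ...]
  63  65  64  62  62  62  56  57  62  60  58  64  59  60  63  59  59  -1   1  -1
218  -2  -1  -3   4  46  62  58  59  60  58  62  58  61  64  57  61  59  61  62  63  64  61  66  60  59  60  62   2  -2  -2
220   2   1   4   0  40  63  61  58  58  64  58  64  61  58  61  65  61  64  59  62  61  60  59  59  59  65  52  -1  -1  -3
222  -1  -5   2  -1  -2  55  58  56  59  60  57  57  58  55  54  60  52  53  50  52  50   1   3  -5   2   3  -4   1   0  -1
224   0  -3   4   2   1  -6   1   0   1   0  -5   2   3  -1   3  -1   3  -3   4   0  -1  -1  -1  -1  -2   3   0  -2   3  -1
226   0   1   2  -3  -3  -2   0  -3  -1   1  -2  -2  -2  -3   0   1  -2  -2   4  -3  -2   0   0  -2  -3  -1  -3   0   2   1
```

```bash
python3 - <<'E'
from fit import *
import pickle
p,s=pickle.load(open("v0.pkl","rb"))
x0,y0,th=549.7,-120.4,0.0512
ct,st=np.cos(th),np.sin(th)
def rect(q,z,xs,ys):
    X,Y=np.meshgrid(xs,ys,indexing="ij")
    W=np.stack([x0+ct*X-st*Y,y0+st*X+ct*Y,np.full_like(X,z)],-1)
    f,cx,cy=K(q);E=np.array(q["extrinsics"]); Q=W@E[:3,:3].T+E[:3,3]
    u=(cx+f*Q[...,0]/-Q[...,2]).astype(np.float32); v=(cy-f*Q[...,1]/-Q[...,2]).astype(np.float32)
    return cv2.remap(q["pixels"],u,v,cv2.INTER_CUBIC)
xs=np.arange(130,-131,-1.);ys=np.arange(90,-91,-1.)
a=rect(p,81,xs,ys); b=rect(s,81,xs,ys)
im=np.hstack([a,b]); im=cv2.resize(im,None,fx=2.1,fy=2.1)
cv2.imwrite("pics/rect.png",im[...,::-1])
for z in(81,):
    g=rect(p,z,np.arange(130,-131,-1.),np.arange(20,-21,-1.)).mean(-1).mean(1)
    print("x prof"); 
    for i in range(0,260,2): print(int(130-i),int(g[i]),end="; ")
g=rect(p,78,np.arange(40,-30,-1.),np.arange(80,-81,-1.)).mean(-1).mean(0)
print("\ny prof")
for i in range(0,161,2): print(80-i,int(g[i]),end="; ")
E
```

```text
x prof
130 35; 128 35; 126 35; 124 35; 122 35; 120 35; 118 30; 116 39; 114 62; 112 127; 110 200; 108 232; 106 235; 104 236; 102 242; 100 248; 98 251; 96 251; 94 252; 92 252; 90 247; 88 200; 86 137; 84 89; 82 79; 80 105; 78 129; 76 132; 74 133; 72 133; 70 133; 68 133; 66 133; 64 133; 62 133; 60 133; 58 134; 56 133; 54 133; 52 134; 50 134; 48 133; 46 133; 44 133; 42 133; 40 133; 38 133; 36 133; 34 133; 32 133; 30 133; 28 133; 26 133; 24 133; 22 133; 20 133; 18 133; 16 133; 14 133; 12 133; 10 133; 8 133; 6 133; 4 133; 2 133; 0 133; -2 133; -4 133; -6 133; -8 133; -10 133; -12 133; -14 136; -16 139; -18 135; -20 129; -22 133; -24 142; -26 149; -28 158; -30 163; -32 154; -34 137; -36 123; -38 128; -40 156; -42 205; -44 219; -46 177; -48 127; -50 103; -52 92; -54 93; -56 93; -58 93; -60 91; -62 85; -64 83; -66 85; -68 86; -70 85; -72 83; -74 82; -76 80; -78 78; -80 77; -82 77; -84 77; -86 77; -88 79; -90 85; -92 100; -94 114; -96 119; -98 117; -100 110; -102 100; -104 92; -106 92; -108 109; -110 147; -112 173; -114 154; -116 104; -118 55; -120 31; -122 21; -124 22; -126 25; -128 29; 
y prof
80 175; 78 220; 76 244; 74 253; 72 254; 70 254; 68 254; 66 254; 64 254; 62 254; 60 254; 58 254; 56 254; 54 249; 52 210; 50 138; 48 93; 46 93; 44 114; 42 132; 40 135; 38 129; 36 123; 34 121; 32 125; 30 130; 28 133; 26 133; 24 133; 22 133; 20 133; 18 133; 16 133; 14 133; 12 134; 10 133; 8 135; 6 136; 4 139; 2 140; 0 139; -2 137; -4 135; -6 134; -8 134; -10 134; -12 134; -14 134; -16 134; -18 134; -20 134; -22 131; -24 124; -26 109; -28 94; -30 90; -32 98; -34 109; -36 120; -38 130; -40 141; -42 170; -44 214; -46 245; -48 254; -50 254; -52 254; -54 254; -56 254; -58 254; -60 254; -62 254; -64 254; -66 254; -68 250; -70 225; -72 163; -74 92; -76 48; -78 34; -80 33;
```

View pics/rect.png

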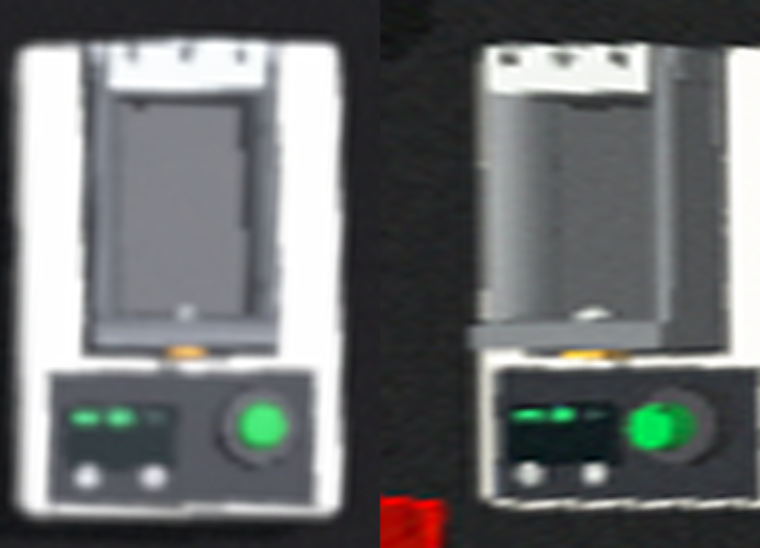

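Top-camera fit: mixer centre (549.7, -120.4), yaw 0.051. The lip edge and front wall both put the pocket at local x of about +31.5, y of about 0, so roughly (581, -118.5). Next is a swing along an arc to above the block. First I check the shelf height and list the waypoints.

```bash
python3 - <<'E'
from fit import *
import pickle
p,s=pickle.load(open("v0.pkl","rb"))
for q in(p,s):
    C=cloud(q).reshape(-1,3); v=np.isfinite(C[:,0])&(q["z_map"].reshape(-1)>0); C=C[v]
    m=(C[:,1]>-350)&(C[:,1]<450)&(C[:,0]>300)&(C[:,0]<1100)
    D=C[m]
    for x in range(300,1100,50):
        d=D[(D[:,0]>=x)&(D[:,0]<x+50)]
        print(x,np.percentile(d[:,2],[50,95,99.5]).round() if len(d)>20 else None,end=" | ")
    print()
for k in range(1,19):
    az=-1.2819+1.8898*k/18; r=574.8+(609.3-574.8)*k/18
    P=np.array([r*np.cos(az),r*np.sin(az)])
    print(k,(P-[163.7,-551]).round().astype(int),round(2.644*k/18,2))
E
```

```text
300 [ 0. 18. 58.] | 350 [ 0. 55. 60.] | 400 [ 0. 58. 64.] | 450 [ 2. 64. 79.] | 500 [ 3. 75. 83.] | 550 [ 1. 64. 80.] | 600 [ 1. 75. 83.] | 650 [  1.  75. 113.] | 700 [  2. 418. 559.] | 750 [506. 592. 596.] | 800 [529. 592. 596.] | 850 [575. 590. 593.] | 900 [  5. 507. 530.] | 950 [ 0. 26. 36.] | 1000 None | 1050 None | 
300 [ 1. 46. 57.] | 350 [ 1. 54. 58.] | 400 [ 1. 60. 64.] | 450 [43. 65. 80.] | 500 [44. 78. 82.] | 550 [ 3. 72. 79.] | 600 [ 1. 77. 82.] | 650 [  1.  82. 120.] | 700 [ 22. 390. 552.] | 750 [470. 575. 594.] | 800 [507. 576. 591.] | 850 [532. 589. 618.] | 900 [284. 607. 622.] | 950 [163. 587. 589.] | 1000 [  1. 600. 606.] | 1050 [  2. 129. 597.] | 
1 [58 18] 0.15
2 [113  43] 0.29
3 [166  73] 0.44
4 [215 109] 0.59
5 [261 150] 0.73
6 [302 195] 0.88
7 [339 245] 1.03
8 [370 299] 1.18
9 [395 355] 1.32
10 [414 414] 1.47
11 [427 476] 1.62
12 [434 538] 1.76
13 [434 601] 1.91
14 [427 663] 2.06
15 [414 725] 2.2
16 [394 786] 2.35
17 [368 844] 2.5
18 [336 899] 2.64
```

jog_arm:
  rows:
    - [[58,18,0],[0,0,0.15],0]
    - [[113,43,0],[0,0,0.29],0]
    - [[166,73,0],[0,0,0.44],0]
    - [[215,109,0],[0,0,0.59],0]
    - [[261,150,0],[0,0,0.73],0]
    - [[302,195,0],[0,0,0.88],0]
    - [[339,245,0],[0,0,1.03],0]
    - [[370,299,0],[0,0,1.18],0]
    - [[395,355,0],[0,0,1.32],0]
    - [[414,414,0],[0,0,1.47],0]

```text
time_s: 2.45
tool_pos: [578.4, -135.4, 231.2]
tool_rot: [[0.0, -0.191, 0.982], [-0.0, 0.982, 0.191], [-1.0, -0.0, 0.0]]
wrist_force: [1.2, -0.1, 0.5]
width: 85.4
```

jog_arm:
  rows:
    - [[13,62,0],[0,0,0.15],0]
    - [[20,124,0],[0,0,0.29],0]
    - [[20,187,0],[0,0,0.44],0]
    - [[13,249,0],[0,0,0.59],0]
    - [[0,311,0],[0,0,0.73],0]
    - [[-20,372,0],[0,0,0.88],0]
    - [[-46,430,-20],[0,0,1.03],0]
    - [[-78,485,-50],[0,0,1.174],0]
    - [[-78,485,-100],[0,0,1.174],0]
    - [[-78,485,-110],[0,0,1.174],0]
    - [[-78,485,-110],[0,0,1.174],0]

```text
time_s: 3.82
tool_pos: [500.7, 347.0, 122.1]
tool_rot: [[0.001, -0.978, 0.209], [-0.0, 0.209, 0.978], [-1.0, -0.001, -0.0]]
wrist_force: [-0.6, -0.8, 0.9]
width: 85.3
```

```bash
python3 - <<'E'
from fit import *
o=bot.get_obs(); print(o["time_s"],o["tool_pos"],np.array(o["tool_rot"]).round(3),np.array(o["q"]).round(2))
s=bot.read_camera("side"); save(s,"s1.png",(200,80,330,200),5)
E
```

```text
3.825 [500.71177159 347.01036031 122.08733132] [[ 0.001 -0.978  0.209]
 [-0.     0.209  0.978]
 [-1.    -0.001 -0.   ]] [-0.4   0.94 -0.56  1.47  0.58  0.9   0.22]
```

View pics/s1.png

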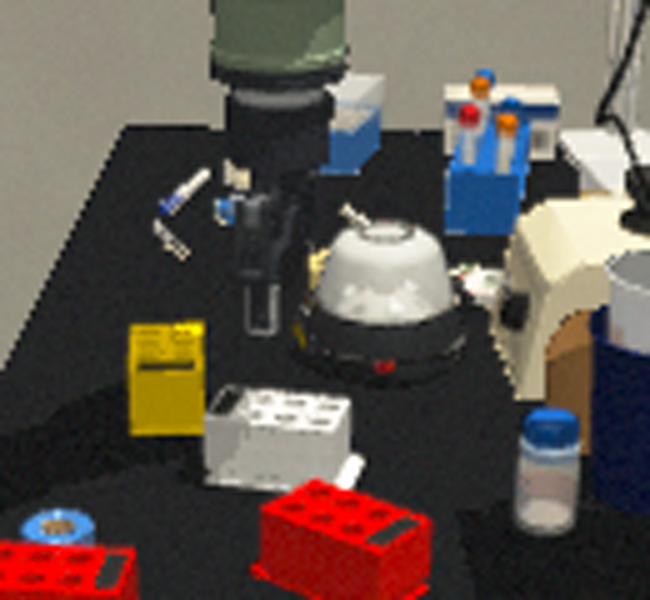

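The gripper hangs right over the silver block, with raw column about 252 against the block's 255. I descend and grip.

jog_arm:
  rows:
    - [[0,1,-40],[0,0,0],0]
    - [[0,1,-75],[0,0,0],0]
    - [[0,1,-95],[0,0,0],0]
    - [[0,1,-100],[0,0,0],0]
    - [[0,1,-100],[0,0,0],0]
    - [[0,1,-100],[0,0,0],120]
    - [[0,1,-100],[0,0,0],255]
    - [[0,1,-100],[0,0,0],255]
    - [[0,1,-100],[0,0,0],255]
    - [[0,1,-100],[0,0,0],255]

```text
time_s: 5.12
tool_pos: [500.2, 348.8, 22.4]
tool_rot: [[0.001, -0.978, 0.207], [-0.0, 0.207, 0.978], [-1.0, -0.001, 0.0]]
wrist_force: [-1.8, -3.4, 11.0]
width: 59.6
```

jog_arm:
  rows:
    - [[0,0,30],[0,0,0],255]
    - [[0,0,80],[0,0,0],255]
    - [[5,-20,130],[0,0,0],255]
    - [[12,-70,150],[0,0,0],255]
    - [[22,-130,150],[0,0,0.05],255]
    - [[32,-190,150],[0,0,0.1],255]
    - [[42,-250,150],[0,0,0.15],255]
    - [[50,-310,150],[0,0,0.2],255]
    - [[58,-370,150],[0,0,0.24],255]
    - [[64,-425,150],[0,0,0.26],255]
    - [[66,-466,150],[0,0,0.26],255]
    - [[66,-466,150],[0,0,0.26],255]

```text
time_s: 6.62
tool_pos: [565.3, -120.7, 171.0]
tool_rot: [[-0.001, -0.999, -0.046], [-0.002, -0.046, 0.999], [-1.0, 0.001, -0.001]]
wrist_force: [-0.7, 1.1, -5.4]
width: 59.3
```

```bash
python3 - <<'E'
from fit import *
o=bot.get_obs(); print(o["time_s"],o["tool_pos"],np.array(o["tool_rot"]).round(3),o["wrist_force"])
s=bot.read_camera("side"); t=bot.read_camera("top")
import pickle; pickle.dump((t,s),open("v1.pkl","wb"))
save(s,"s2.png",(195,110,335,280),4); save(t,"t2.png",(265,140,345,235),6)
E
```

```text
6.625 [ 565.26470557 -120.72970892  171.03231311] [[-0.001 -0.999 -0.046]
 [-0.002 -0.046  0.999]
 [-1.     0.001 -0.001]] [-0.67970231  1.07928676 -5.38928053]
```

View pics/s2.png

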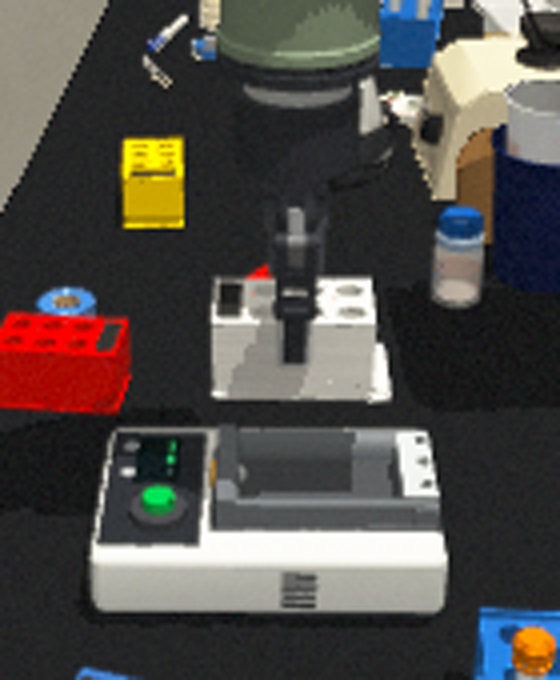

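View pics/t2.png

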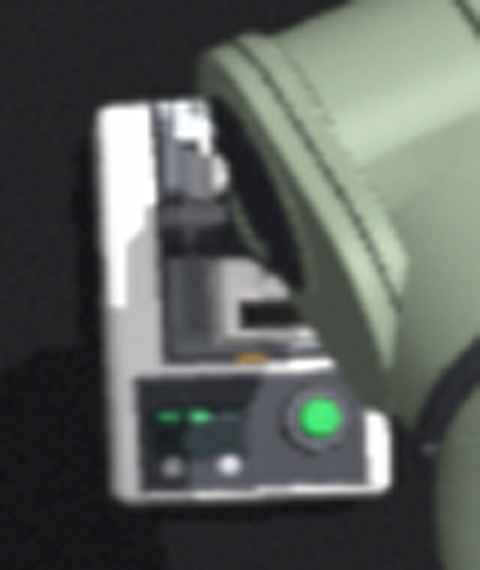

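Held block, side view: it hangs level over the mixer and the finger is mid-block. I fit the in-hand offset from this view.

```bash
python3 - <<'E'
from fit import *
import pickle
t,s=pickle.load(open("v1.pkl","rb"))
th=0.046+0.000; x0,y0,z0=565.3,-120.7,171.0
win=(240,170,300,218)
c0,r0,c1,r1=win; a=s["pixels"][r0:r1,c0:c1].astype(float); g=a.min(-1)
lo,hi=35,150
mb=(g>90).astype(np.uint8); cs,_=cv2.findContours(mb,cv2.RETR_EXTERNAL,cv2.CHAIN_APPROX_NONE)
fm=np.zeros_like(mb); cv2.drawContours(fm,[max(cs,key=cv2.contourArea)],-1,1,-1)
er=cv2.erode(fm,np.ones((3,3))); m=np.where(er>0,1,np.where(cv2.dilate(fm,np.ones((3,3)))>0,np.clip((g-lo)/(hi-lo),0,1),0))
w=np.ones_like(m)
# mask out finger columns near top
uf=proj(s,[x0,y0,z0+30])[0]; w[:25,int(uf-c0-7):int(uf-c0+8)]=0
def R(th,ti):
    return np.array([[np.cos(th),-np.sin(th),0],[np.sin(th),np.cos(th),0],[0,0,1]])@cv2.Rodrigues(np.array([0,ti,0.]))[0]
f=lambda v:(w*(hull_img(s,blockpts(v[0],y0+th*(v[0]-x0),0,v[1],R(th,v[2]/50)),win)-m)**2).sum()
r=minimize(f,[x0,z0+5.6,0],method="Nelder-Mead",options=dict(initial_simplex=np.array([[x0,z0+5.6,0],[x0+6,z0+5.6,0],[x0,z0+12,0],[x0,z0+5.6,2.]])))
print(r.x[:2]-[x0,z0],r.x[2]/50,r.fun)
im=cv2.resize(s["pixels"][r0:r1,c0:c1],None,fx=10,fy=10,interpolation=cv2.INTER_CUBIC)
for H in blockpts(r.x[0],y0,0,r.x[1],R(th,r.x[2]/50)):
    uv=(np.array([proj(s,X) for X in H])+.5-[c0,r0])*10
    cv2.polylines(im,[cv2.convexHull(uv.astype(np.float32)).astype(np.int32)],True,(255,0,0),1)
cv2.imwrite("pics/ov2.png",im[...,::-1])
E
```

```text
[-1.79479528  7.07708533] -0.006239627277448145 40.840550231879696
```

View pics/ov2.png

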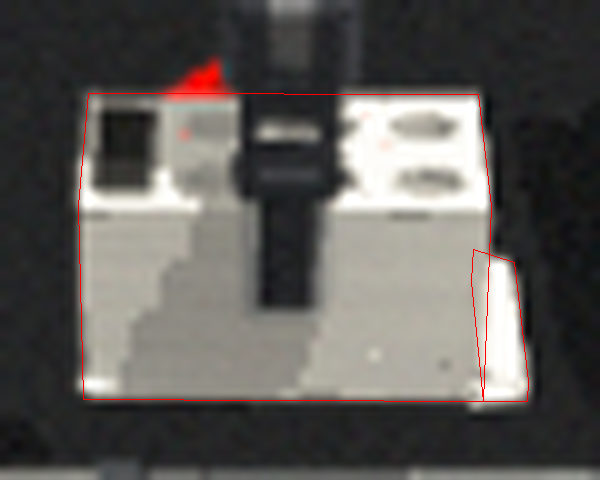

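```bash
python3 - <<'E'
from fit import *
o=bot.get_obs(); print(o["time_s"],o["tool_pos"].round(1) if hasattr(o["tool_pos"],'round') else o["tool_pos"],np.array(o["tool_rot"]).round(4).tolist(),o["wrist_force"])
E
```

```text
6.725 [ 565.6 -116.9  171.4] [[-0.0, -0.9987, -0.051], [0.0003, -0.051, 0.9987], [-1.0, -0.0, 0.0003]] [-0.16170819  0.80573538 -4.06650989]
```

jog_arm:
  rows:
    - [[5,-1,0],[-0.0066,0.13,0],255]
    - [[13,-1.7,-15],[-0.0133,0.26,0],255]
    - [[13.2,-1.7,-42.4],[-0.0133,0.26,0],255]
    - [[13.2,-1.7,-42.4],[-0.0133,0.26,0],255]
    - [[13.2,-1.7,-42.4],[-0.0133,0.26,0],255]

```text
time_s: 7.35
tool_pos: [579.3, -118.3, 130.2]
tool_rot: [[-0.256, -0.965, -0.052], [-0.013, -0.05, 0.999], [-0.967, 0.256, -0.0]]
wrist_force: [0.8, 0.3, -3.6]
width: 59.2
```

```bash
python3 - <<'E'
from fit import *
s=bot.read_camera("side"); t=bot.read_camera("top")
o=bot.get_obs(); print(o["time_s"],np.round(o["tool_pos"],1),np.array(o["tool_rot"]).round(4).tolist(),o["wrist_force"])
import pickle; pickle.dump((t,s),open("v2.pkl","wb"))
save(s,"s3.png",(215,150,325,260),5); save(t,"t3.png",(275,140,345,235),6)
Rz=cv2.Rodrigues(np.array([0,0,.051]))[0]
E
```

```text
7.45 [ 579.3 -118.7  130.3] [[-0.2553, -0.9655, -0.0513], [-0.0135, -0.0495, 0.9987], [-0.9668, 0.2557, -0.0004]] [-0.25472278 -0.74720369 -5.60748339]
```

View pics/s3.png

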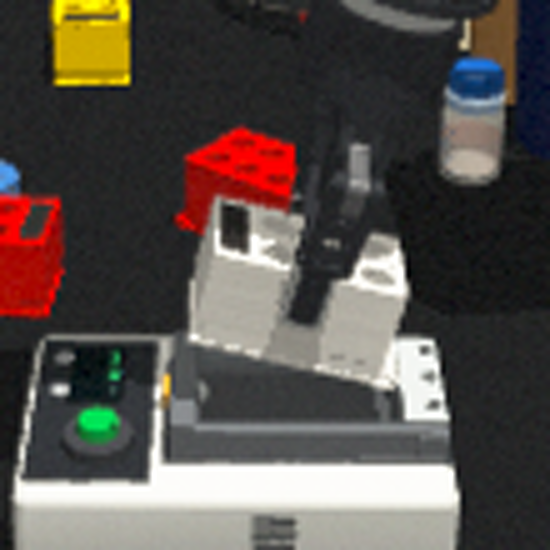

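View pics/t3.png

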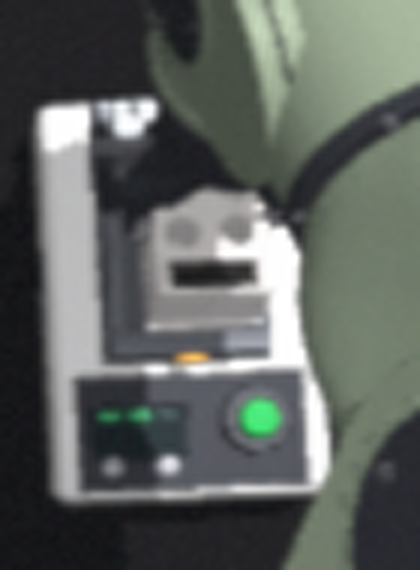

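```bash
python3 - <<'E'
from fit import *
import pickle
t,s=pickle.load(open("v2.pkl","rb"))
T=np.array([579.3,-118.7,130.3]); th=.051; ti=.259
R=cv2.Rodrigues(np.array([0,0,th]))[0]@cv2.Rodrigues(np.array([0,ti,0.]))[0]
c=T+R@np.array([-1.5,0,5.8])
Rz=cv2.Rodrigues(np.array([0,0,th]))[0]; P=np.array([581.1,-118.5,62.])
out=[]
for q,win,S in((t,(280,145,335,230),7),(s,(215,180,315,260),7)):
    c0,r0,c1,r1=win
    im=cv2.resize(q["pixels"][r0:r1,c0:c1],None,fx=S,fy=S,interpolation=cv2.INTER_CUBIC)
    def line(pts,col,cl=True):
        uv=(np.array([proj(q,X) for X in pts])+.5-[c0,r0])*S
        cv2.polylines(im,[np.round(uv*16).astype(np.int32)],cl,col,1,cv2.LINE_AA,shift=4)
    B=lambda *a:R@np.array(a)+c
    line([B(-50.5,30,28),B(-50.5,-30,28),B(-50.5,-30,-28),B(-50.5,30,-28)],(255,0,0))
    line([B(50.5,30,28),B(50.5,-30,28),B(-50.5,-30,28),B(-50.5,30,28)],(255,0,0))
    line([B(-47.5,23,28),B(-47.5,-23,28),B(-32.5,-23,28),B(-32.5,23,28)],(255,0,255))
    line([B(61.5,30,-28),B(61.5,-30,-28)],(0,255,0))
    Q=lambda *a:Rz@np.array(a)+P
    line([Q(60,44,16),Q(-55,44,16),Q(-55,-44,16),Q(60,-44,16)],(255,255,0))
    line([Q(-51.5,31.25,0),Q(-51.5,-31.25,0),Q(62.5,-31.25,0),Q(62.5,31.25,0)],(0,255,255))
    line([Q(55.5,37,19),Q(55.5,-37,19)],(0,255,0))
    out.append(im)
cv2.imwrite("pics/o3t.png",out[0][...,::-1]);cv2.imwrite("pics/o3s.png",out[1][...,::-1])
E
```

```text
(no output)
```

View pics/o3t.png

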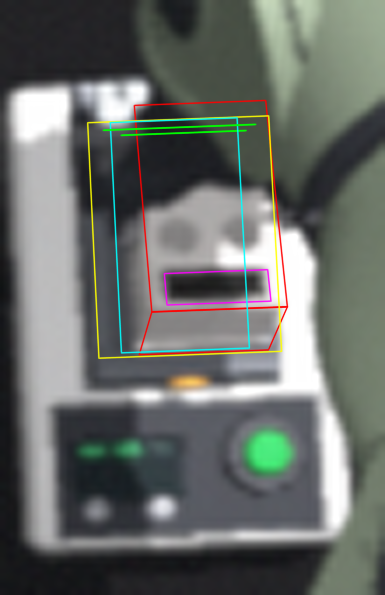

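View pics/o3s.png

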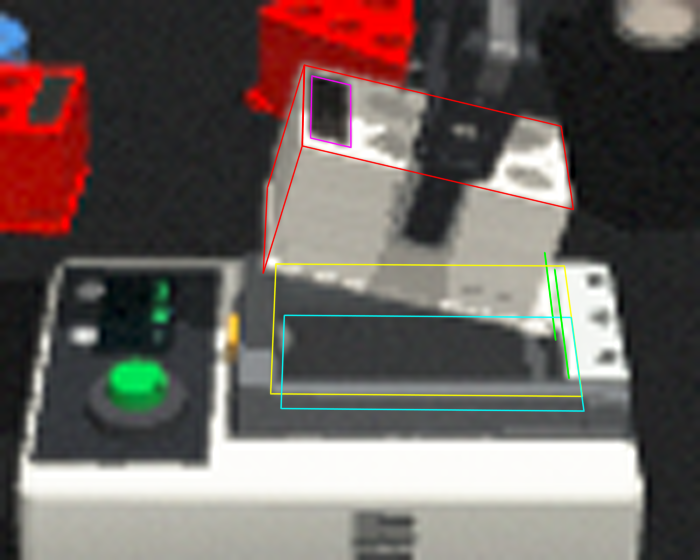

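```bash
python3 - <<'E'
from fit import *
import pickle
p,s=pickle.load(open("v0.pkl","rb")); t2,s2=pickle.load(open("v2.pkl","rb"))
P=np.array([581.1,-118.5,62.]);Rz=cv2.Rodrigues(np.array([0,0,.051]))[0]
def prof(q,xs,ys,z):
    out=[]
    for y in ys:
        v=[]
        for x in xs:
            u=proj(q,Rz@np.array([x,y,z])+P); v.append(cv2.getRectSubPix(q["pixels"],(1,1),tuple(map(float,u)))[0,0].mean())
        out.append(np.mean(v))
    return np.array(out)
ys=np.arange(56,-80,-2)
for nm,q,z,xs in(("side z16",s,16,range(-30,31,5)),("side2",s2,16,range(-30,31,5)),("top z16",p,16,range(-30,31,5)),("side frontwall z19",s,19,(-56,-54,-53)),("top frontwall",p,19,(-56,-54,-53)),("lip side",s,19,(60,62,64)),("lip top",p,19,(60,62,64))):
    g=prof(q,xs,ys,z); print(nm,' '.join(f"{y}:{int(v)}" for y,v in zip(ys,g)))
for y,z in((-44,16),(44,16)): print(proj(s,Rz@np.array([0,y,z])+P))
save(s,"w.png",(220,205,315,260),8)
E
```

```text
side z16 56:36 54:40 52:45 50:56 48:83 46:110 44:130 42:148 40:163 38:161 36:159 34:154 32:148 30:141 28:134 26:127 24:120 22:113 20:107 18:103 16:99 14:95 12:92 10:90 8:93 6:95 4:96 2:96 0:96 -2:96 -4:96 -6:96 -8:96 -10:96 -12:96 -14:96 -16:96 -18:96 -20:96 -22:96 -24:96 -26:96 -28:96 -30:97 -32:99 -34:105 -36:112 -38:126 -40:140 -42:130 -44:117 -46:103 -48:89 -50:83 -52:83 -54:83 -56:83 -58:83 -60:83 -62:83 -64:85 -66:88 -68:106 -70:126 -72:179 -74:238 -76:251 -78:251
side2 56:147 54:149 52:152 50:154 48:156 46:157 44:158 42:158 40:159 38:158 36:158 34:158 32:158 30:158 28:151 26:144 24:139 22:135 20:131 18:128 16:124 14:116 12:108 10:97 8:86 6:74 4:67 2:60 0:58 -2:57 -4:57 -6:57 -8:57 -10:57 -12:57 -14:57 -16:57 -18:57 -20:57 -22:58 -24:57 -26:57 -28:58 -30:59 -32:65 -34:79 -36:95 -38:118 -40:140 -42:130 -44:117 -46:103 -48:90 -50:83 -52:83 -54:83 -56:83 -58:83 -60:83 -62:84 -64:85 -66:88 -68:106 -70:126 -72:180 -74:239 -76:251 -78:251
top z16 56:252 54:245 52:211 50:149 48:106 46:98 44:112 42:126 40:131 38:127 36:121 34:120 32:123 30:128 28:131 26:132 24:132 22:133 20:132 18:133 
[... 1747 characters left out ...]
-44:136 -46:125 -48:114 -50:106 -52:98 -54:92 -56:85 -58:83 -60:82 -62:81 -64:81 -66:85 -68:93 -70:101 -72:108 -74:133 -76:200 -78:251
lip top 56:249 54:236 52:169 50:120 48:96 46:103 44:122 42:136 40:160 38:204 36:231 34:249 32:251 30:251 28:251 26:251 24:251 22:251 20:251 18:251 16:251 14:251 12:251 10:251 8:251 6:250 4:250 2:250 0:249 -2:249 -4:249 -6:249 -8:248 -10:248 -12:248 -14:248 -16:248 -18:248 -20:248 -22:248 -24:249 -26:249 -28:250 -30:250 -32:245 -34:236 -36:192 -38:159 -40:162 -42:187 -44:230 -46:245 -48:254 -50:254 -52:254 -54:254 -56:254 -58:254 -60:254 -62:254 -64:254 -66:248 -68:240 -70:189 -72:135 -74:80 -76:50 -78:36
[274.3517514  235.86404015]
[273.54106788 217.27975181]
```

View pics/w.png

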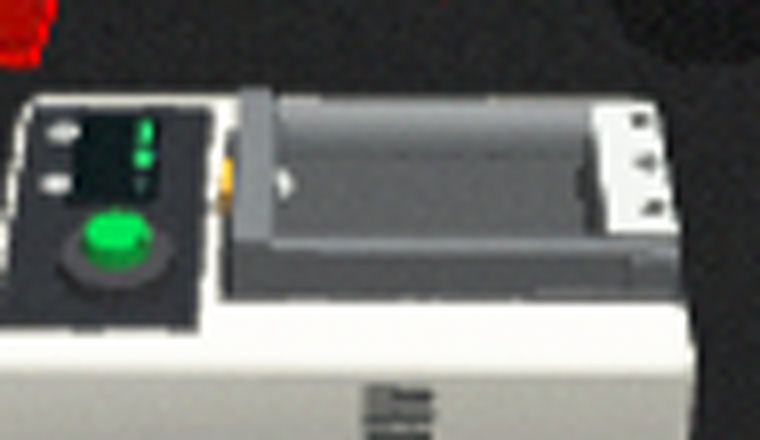

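The top view shows the block about 2 mm left of its tool-based prediction, and the lip about 1 mm left of my estimate. Relative to the pocket the block is therefore within about 1 mm. I shift it 0.7 mm right and lower it.

jog_arm:
  rows:
    - [[0,-0.7,-12],[0,0,0],255]
    - [[0,-0.7,-22],[0,0,0],255]
    - [[0,-0.7,-24],[0,0,0],255]
    - [[0,-0.7,-26],[0,0,0],255]
    - [[0,-0.7,-26],[0,0,0],255]

```text
time_s: 8.07
tool_pos: [579.0, -119.6, 102.9]
tool_rot: [[-0.257, -0.965, -0.051], [-0.013, -0.049, 0.999], [-0.966, 0.257, -0.0]]
wrist_force: [0.1, 0.9, -3.8]
width: 59.1
```

jog_arm:
  rows:
    - [[0,0,-1.5],[0,0,0],255]
    - [[0,0,-3],[0,0,0],255]
    - [[0,0,-3],[0,0,0],255]

```text
time_s: 8.45
tool_pos: [578.9, -119.6, 99.8]
tool_rot: [[-0.257, -0.965, -0.051], [-0.013, -0.049, 0.999], [-0.966, 0.258, -0.0]]
wrist_force: [0.7, 0.7, -5.1]
width: 59.2
```

jog_arm:
  rows:
    - [[0,0,-1],[0,0,0],255]
    - [[0,0,-2],[0,0,0],255]
    - [[0,0,-2],[0,0,0],255]

```text
time_s: 8.82
tool_pos: [578.8, -119.5, 98.8]
tool_rot: [[-0.257, -0.965, -0.051], [-0.014, -0.049, 0.999], [-0.966, 0.258, -0.0]]
wrist_force: [-6.1, -1.3, 11.6]
width: 59.3
```

```bash
python3 - <<'E'
from fit import *
s=bot.read_camera("side"); t=bot.read_camera("top")
o=bot.get_obs(); print(o["time_s"],np.round(o["tool_pos"],1),o["wrist_force"],o["moment"])
import pickle; pickle.dump((t,s),open("v3.pkl","wb"))
a=cv2.resize(s["pixels"][180:260,215:315],(700,560),interpolation=cv2.INTER_CUBIC)
cv2.imwrite("pics/s4.png",a[...,::-1]); save(t,"t4.png",(280,145,335,230),7)
E
```

```text
8.925 [ 578.8 -119.5   98.8] [-6.20471062 -0.34543241 11.97896006] [0.04337381 1.16789973 0.02514412]
```

View pics/s4.png

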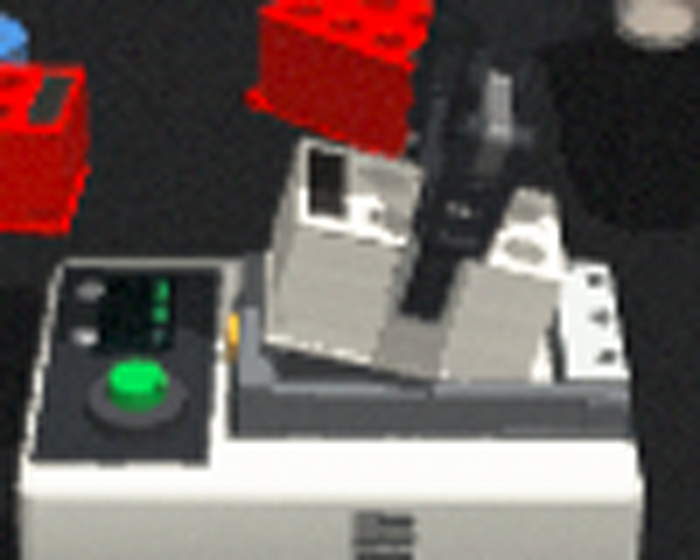

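View pics/t4.png

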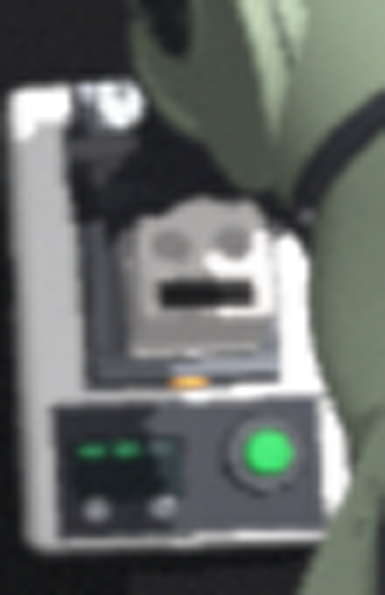

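The tongue touched the floor at TCP z 98.8, where the model puts it. Now I slide it back under the lip.

jog_arm:
  rows:
    - [[0,0,0.7],[0,0,0],255]
    - [[2,0.1,0.7],[0,0,0],255]
    - [[4,0.2,0.7],[0,0,0],255]
    - [[6,0.3,0.7],[0,0,0],255]
    - [[6,0.3,0.7],[0,0,0],255]

```text
time_s: 9.55
tool_pos: [584.9, -119.2, 99.0]
tool_rot: [[-0.257, -0.965, -0.051], [-0.013, -0.049, 0.999], [-0.966, 0.258, -0.0]]
wrist_force: [-4.4, -0.3, 7.0]
width: 59.1
```

jog_arm:
  rows:
    - [[1.5,0.1,0],[0,0,0],255]
    - [[3,0.15,0],[0,0,0],255]
    - [[3,0.15,0],[0,0,0],255]

```text
time_s: 9.93
tool_pos: [587.8, -119.1, 99.0]
tool_rot: [[-0.258, -0.965, -0.051], [-0.013, -0.049, 0.999], [-0.966, 0.258, -0.0]]
wrist_force: [-5.6, 0.4, 7.0]
width: 59.2
```

jog_arm:
  rows:
    - [[-1,0,-1.6],[0.0015,-0.03,0],255]
    - [[-2.1,-0.1,-3.2],[0.0031,-0.06,0],255]
    - [[-1,0,-3.2],[0.0031,-0.06,0],255]
    - [[0.5,0.05,-3.2],[0.0031,-0.06,0],255]
    - [[0.5,0.05,-3.2],[0.0031,-0.06,0],255]

```text
time_s: 10.55
tool_pos: [587.9, -119.0, 95.8]
tool_rot: [[-0.2, -0.978, -0.051], [-0.01, -0.05, 0.999], [-0.98, 0.201, -0.0]]
wrist_force: [-10.3, 0.0, 10.1]
width: 58.9
```

jog_arm:
  rows:
    - [[1,0.05,0.2],[0,0,0],255]
    - [[1,0.05,0.2],[0,0,0],255]
    - [[1,0.05,0.2],[0,0,0],255]

```text
time_s: 10.92
tool_pos: [588.1, -119.0, 96.0]
tool_rot: [[-0.202, -0.978, -0.051], [-0.011, -0.05, 0.999], [-0.979, 0.203, -0.0]]
wrist_force: [-15.6, 0.2, 12.8]
width: 58.8
```

Backward force is rising with almost no motion, so the tongue is against the wall under the lip. I rock the front down, pivoting about the tongue.

jog_arm:
  rows:
    - [[-1,0,-1.4],[0.0013,-0.025,0],255]
    - [[-2,-0.1,-2.9],[0.0027,-0.052,0],255]
    - [[-2.6,-0.1,-4.1],[0.0038,-0.074,0],255]
    - [[-2.6,-0.1,-4.1],[0.0038,-0.074,0],255]

```text
time_s: 11.42
tool_pos: [586.0, -119.1, 91.7]
tool_rot: [[-0.127, -0.991, -0.051], [-0.007, -0.051, 0.999], [-0.992, 0.127, -0.0]]
wrist_force: [-10.6, 1.1, 7.2]
width: 59.1
```

```bash
python3 - <<'E'
from fit import *
s=bot.read_camera("side"); t=bot.read_camera("top")
o=bot.get_obs(); print(o["time_s"],np.round(o["tool_pos"],1),o["wrist_force"],o["moment"])
a=cv2.resize(s["pixels"][180:260,215:315],(700,560),interpolation=cv2.INTER_CUBIC)
cv2.imwrite("pics/s5.png",a[...,::-1]); save(t,"t5.png",(280,145,335,230),7)
E
```

```text
11.525 [ 586.  -119.2   91.7] [-10.6596948    0.42779299   8.61890429] [ 0.18360499  2.07285091 -0.05151744]
```

View pics/s5.png

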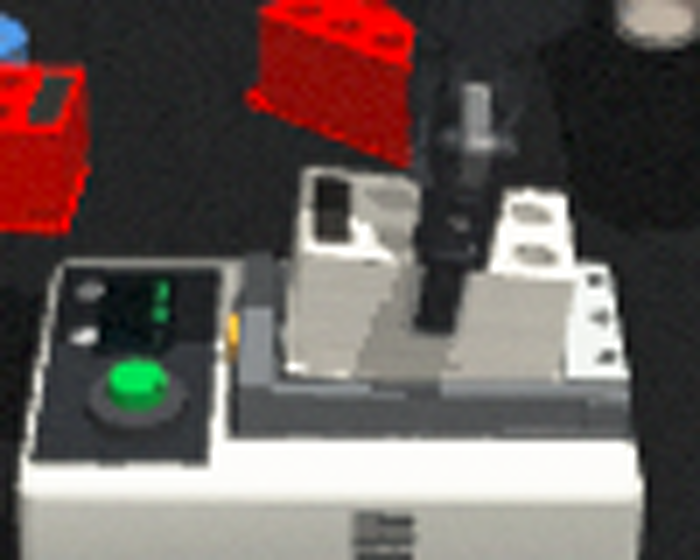

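View pics/t5.png

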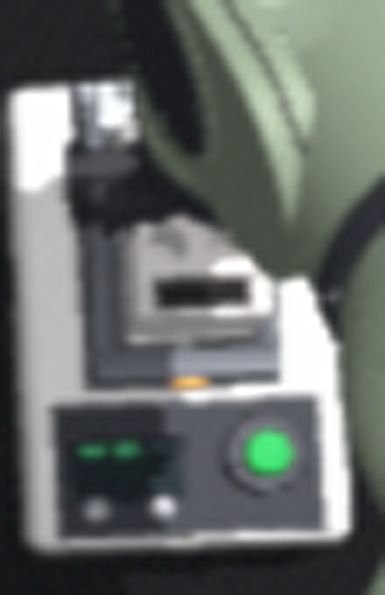

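The tongue is hidden under the white lip and the front edge sits above the ball. I release, retreat along the tool axis, right the tool, shut the fingers and move over the pad.

jog_arm:
  rows:
    - [[0,0,0],[0,0,0],0]
    - [[0,0,0],[0,0,0],0]
    - [[0,0,0],[0,0,0],0]
    - [[2,0,16],[0,0,0],0]
    - [[6,0.3,45],[0,0,0],0]
    - [[9,0.4,75],[0,0,0],100]
    - [[0,0,85],[0.0065,-0.127,0],255]
    - [[-43,-2.2,85],[0.0065,-0.127,0],255]
    - [[-43,-2.2,75],[0.0065,-0.127,0],255]
    - [[-43,-2.2,60],[0.0065,-0.127,0],255]
    - [[-43,-2.2,60],[0.0065,-0.127,0],255]

```text
time_s: 12.9
tool_pos: [544.1, -121.0, 150.4]
tool_rot: [[-0.0, -0.999, -0.051], [0.001, -0.051, 0.999], [-1.0, 0.0, 0.001]]
wrist_force: [0.7, 0.1, 0.7]
width: -0.1
```

```bash
python3 - <<'E'
from fit import *
s=bot.read_camera("side"); t=bot.read_camera("top")
o=bot.get_obs(); print(o["time_s"],np.round(o["tool_pos"],1),o["wrist_force"],o["width"])
a=cv2.resize(s["pixels"][180:260,215:315],(700,560),interpolation=cv2.INTER_CUBIC)
cv2.imwrite("pics/s6.png",a[...,::-1]); save(t,"t6.png",(280,145,335,230),7)
for q in(s,t): print([(proj(q,[541,-121,119]).round(1),np.round(d["point"],1),d["p"]) for d in bot.landmark_of(q,"tube_block_pad")])
E
```

```text
13.0 [ 544.3 -120.9  151.3] [-0.26336009  0.40447154  0.37974027] 0.08416626647829122
[(array([259. , 213.3]), array([277.4, 185.6]), 0.83), (array([259. , 213.3]), array([234.4, 151.7]), 0.83), (array([259. , 213.3]), array([221.4, 192.9]), 0.77), (array([259. , 213.3]), array([262.2, 207.8]), 0.57)]
[(array([308.2, 189.5]), array([146.8, 228.7]), 0.97), (array([308.2, 189.5]), array([247.2, 228.8]), 0.81), (array([308.2, 189.5]), array([225.8, 177.9]), 0.62), (array([308.2, 189.5]), array([307. , 184.8]), 0.49)]
```

View pics/s6.png

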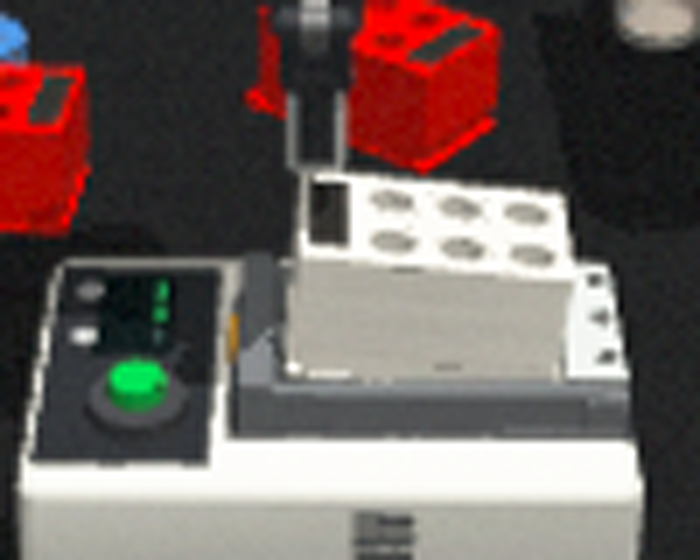

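View pics/t6.png

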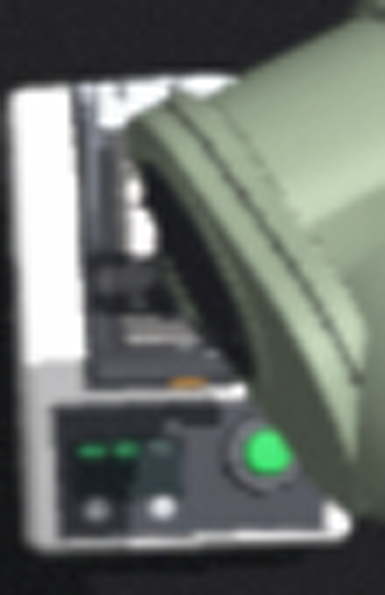

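The block rests nose-up on the ball, with the shut fingertips over the pad. I press down.

jog_arm:
  rows:
    - [[-1.5,0,-8],[0,0,0],255]
    - [[-1.5,0,-16],[0,0,0],255]
    - [[-1.5,0,-19],[0,0,0],255]
    - [[-1.5,0,-21],[0,0,0],255]
    - [[-1.5,0,-21],[0,0,0],255]

```text
time_s: 13.72
tool_pos: [542.4, -121.3, 130.4]
tool_rot: [[0.001, -0.999, -0.051], [0.0, -0.051, 0.999], [-1.0, -0.001, -0.0]]
wrist_force: [-0.0, 0.6, 0.2]
width: 0.2
```

jog_arm:
  rows:
    - [[-0.5,0,-1.5],[0,0,0],255]
    - [[-1,0,-3],[0,0,0],255]
    - [[-1.5,0,-4.5],[0,0,0],255]
    - [[-2,0,-6],[0,0,0],255]
    - [[-2,0,-6],[0,0,0],255]

```text
time_s: 14.35
tool_pos: [540.4, -121.3, 124.4]
tool_rot: [[0.001, -0.999, -0.051], [0.0, -0.051, 0.999], [-1.0, -0.001, 0.0]]
wrist_force: [0.4, 0.1, 0.0]
width: 0.1
```

```bash
python3 - <<'E'
from fit import *
s=bot.read_camera("side")
o=bot.get_obs(); print(o["time_s"],np.round(o["tool_pos"],1),o["wrist_force"],o["width"])
a=cv2.resize(s["pixels"][180:260,215:315],(700,560),interpolation=cv2.INTER_CUBIC)
cv2.imwrite("pics/s7.png",a[...,::-1])
E
```

```text
14.4 [ 540.4 -121.3  124.4] [ 0.12396794 -0.39126702 -0.08672028] 0.10430620412369628
```

View pics/s7.png

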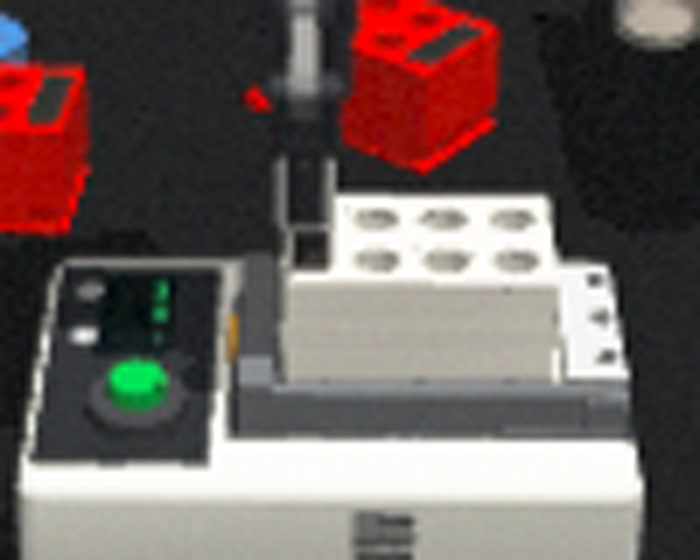

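The block already looks flat: it snapped past the ball during the press. I press on until contact to confirm the height.

jog_arm:
  rows:
    - [[0,0,-2],[0,0,0],255]
    - [[0,0,-4],[0,0,0],255]
    - [[0,0,-5.5],[0,0,0],255]
    - [[0,0,-5.5],[0,0,0],255]

```text
time_s: 14.9
tool_pos: [540.3, -121.3, 118.8]
tool_rot: [[0.001, -0.999, -0.051], [0.0, -0.051, 0.999], [-1.0, -0.001, 0.0]]
wrist_force: [-0.0, 0.0, 0.6]
width: -0.3
```

jog_arm:
  rows:
    - [[0,0,-0.7],[0,0,0],255]
    - [[0,0,-1.4],[0,0,0],255]
    - [[0,0,-1.4],[0,0,0],255]

```text
time_s: 15.28
tool_pos: [540.4, -121.3, 118.1]
tool_rot: [[0.001, -0.999, -0.051], [-0.0, -0.051, 0.999], [-1.0, -0.001, -0.0]]
wrist_force: [-3.3, -0.8, 10.5]
width: -0.2
```

jog_arm:
  rows:
    - [[0,0,-1],[0,0,0],255]
    - [[0,0,-1],[0,0,0],255]
    - [[0,0,20],[0,0,0],255]
    - [[0,20,70],[0,0,0],255]
    - [[0,80,70],[0,0,0],255]
    - [[0,140,70],[0,0,0],255]
    - [[0,200,70],[0,0,0],255]
    - [[0,240,70],[0,0,0],255]
    - [[0,240,70],[0,0,0],255]

```text
time_s: 16.4
tool_pos: [539.9, 121.9, 187.7]
tool_rot: [[0.001, -0.998, -0.056], [0.001, -0.056, 0.998], [-1.0, -0.001, 0.001]]
wrist_force: [1.1, -1.4, 0.1]
width: 0.3
```

```bash
python3 - <<'E'
from fit import *
s=bot.read_camera("side"); t=bot.read_camera("top")
o=bot.get_obs(); print(o["time_s"],np.round(o["tool_pos"],1),o["wrist_force"])
import pickle; pickle.dump((t,s),open("v4.pkl","wb"))
a=cv2.resize(s["pixels"][180:260,215:315],(700,560),interpolation=cv2.INTER_CUBIC)
cv2.imwrite("pics/s8.png",a[...,::-1]); save(t,"t8.png",(270,145,345,230),7)
for n,q in(("s",s),("t",t)):
    for l,z in(("tube_block_pad",119),("tube_block_center",90),("start_key_top",79)):
        print(n,l,[(np.round(d["point"],1).tolist(),world(q,*d["point"],z=z).round(1).tolist(),round(d["p"],2)) for d in bot.landmark_of(q,l) if abs(world(q,*d["point"],z=z)[1]+120)<90])
    hsv=cv2.cvtColor(q["pixels"],cv2.COLOR_RGB2HSV); m=cv2.inRange(hsv,(50,120,120),(80,255,255)); 
    nn,lab,st,ce=cv2.connectedComponentsWithStats(m)
    for i in range(1,nn):
        w=world(q,*ce[i],z=79)
        if st[i][4]>8 and 400<w[0]<560 and -250<w[1]<0: print("green",n,ce[i].round(1),st[i][4],w.round(1))
E
```

```text
16.5 [540.3 118.3 187.5] [-0.30394127 -0.41230029 -0.24153132]
s tube_block_pad [([258.5, 212.5], [539.4, -117.0, 119.0], 0.61)]
s tube_block_center [([275.0, 220.0], [583.4, -106.2, 90.0], 0.96), ([209.6, 203.8], [391.8, -33.2, 90.0], 0.64)]
s start_key_top [([235.9, 231.7], [482.1, -151.8, 79.0], 0.51)]
green s [234.3 234.3] 42 [ 479.2 -163.5   79. ]
t tube_block_pad [([306.9, 190.7], [537.0, -116.6, 119.0], 0.73), ([304.2, 166.1], [618.0, -107.8, 119.0], 0.73)]
t tube_block_center [([308.4, 175.3], [591.9, -125.7, 90.0], 0.65)]
t start_key_top []
```

View pics/s8.png

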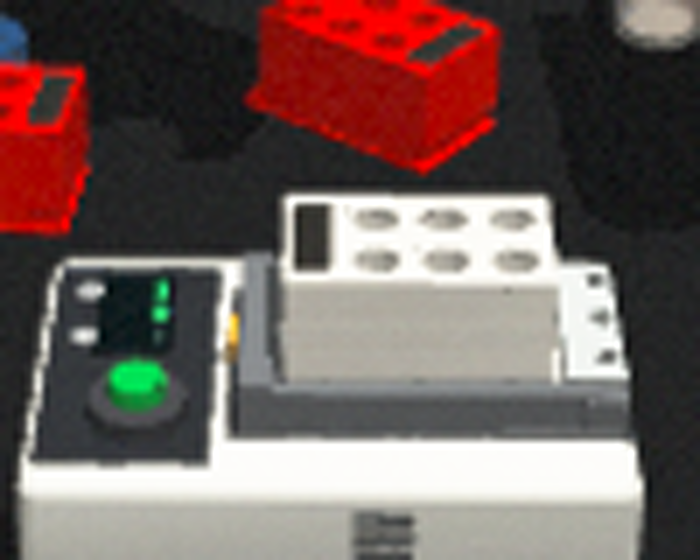

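View pics/t8.png

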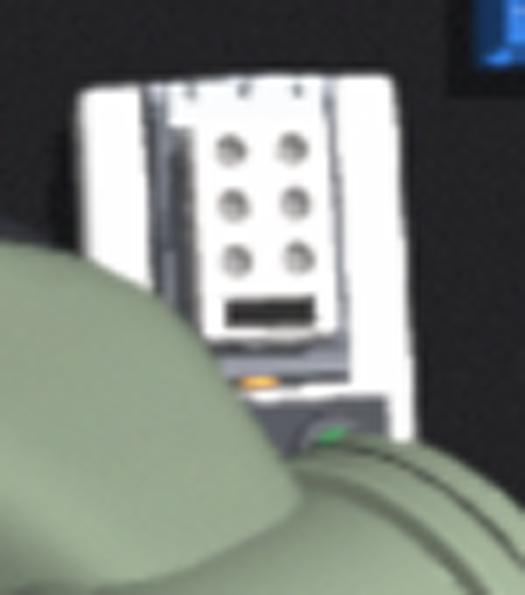

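The block lies level in the pocket: the underside is hidden evenly and contact came at z of about 118.7 against the nominal 119. I locate the start key from the first, unobstructed pictures.

```bash
python3 - <<'E'
from fit import *
import pickle
for f in("v0.pkl","v1.pkl","v3.pkl"):
  for n,q in zip("ts",pickle.load(open(f,"rb"))):
    hsv=cv2.cvtColor(q["pixels"],cv2.COLOR_RGB2HSV); m=cv2.inRange(hsv,(45,100,90),(85,255,255)); 
    nn,lab,st,ce=cv2.connectedComponentsWithStats(m)
    for i in range(1,nn):
        w=world(q,*ce[i],z=79)
        if st[i][4]>15 and 400<w[0]<560 and -250<w[1]<0: print(f,n,ce[i].round(1),st[i],w.round(1))
# flatness/pose fit of the seated block in the side and top views
t,s=pickle.load(open("v4.pkl","rb"))
a=[]
P=np.array([581.1,-118.0,62.]);Rz=cv2.Rodrigues(np.array([0,0,.051]))[0]
for q in(t,s):
    print([proj(q,Rz@np.array(v)+P).round(1).tolist() for v in((-50.5,30,56),(-50.5,-30,56),(50.5,-30,56),(50.5,30,56),(-40,0,57))])
E
```

```text
v0.pkl t [317.8 209.2] [315 206   7   7  37] [ 479.  -158.5   79. ]
v0.pkl t [295.2 209. ] [291 208   9   3  22] [478.9 -82.8  79. ]
v0.pkl s [234.1 234.5] [230 231   9   8  58] [ 478.9 -164.4   79. ]
v1.pkl t [317.8 209.2] [315 206   7   7  37] [ 479.  -158.5   79. ]
v1.pkl s [234.1 234.5] [230 231   9   8  58] [ 478.9 -164.4   79. ]
v3.pkl t [317.8 209.2] [315 206   7   7  37] [ 479.  -158.5   79. ]
v3.pkl s [234.1 234.5] [230 231   9   8  58] [ 478.9 -164.4   79. ]
[[298.9, 193.0], [317.3, 192.3], [315.6, 161.8], [297.4, 162.5], [307.9, 189.4]]
[[255.3, 207.5], [254.9, 219.7], [294.2, 220.0], [292.6, 207.7], [259.1, 213.1]]
```

jog_arm:
  rows:
    - [[-13,-60,0],[0,0,0],255]
    - [[-26,-120,0],[0,0,0],255]
    - [[-39,-180,0],[0,0,0],255]
    - [[-52,-235,0],[0,0,0],255]
    - [[-61,-278,-10],[0,0,0],255]
    - [[-61,-278,-60],[0,0,0],255]
    - [[-61,-278,-95],[0,0,0],255]
    - [[-61,-278,-102],[0,0,0],255]
    - [[-61,-278,-102],[0,0,0],255]

```text
time_s: 17.92
tool_pos: [479.7, -159.3, 86.2]
tool_rot: [[0.001, -0.999, -0.051], [-0.0, -0.051, 0.999], [-1.0, -0.001, -0.0]]
wrist_force: [0.2, 0.2, 0.9]
width: 0.1
```

```bash
python3 - <<'E'
from fit import *
s=bot.read_camera("side")
o=bot.get_obs(); print(o["time_s"],np.round(o["tool_pos"],1),o["wrist_force"])
a=cv2.resize(s["pixels"][180:260,215:315],(700,560),interpolation=cv2.INTER_CUBIC)
cv2.imwrite("pics/s9.png",a[...,::-1])
E
```

```text
17.975 [ 479.9 -159.3   86.7] [ 0.25231041 -0.61448424  0.33052243]
```

View pics/s9.png

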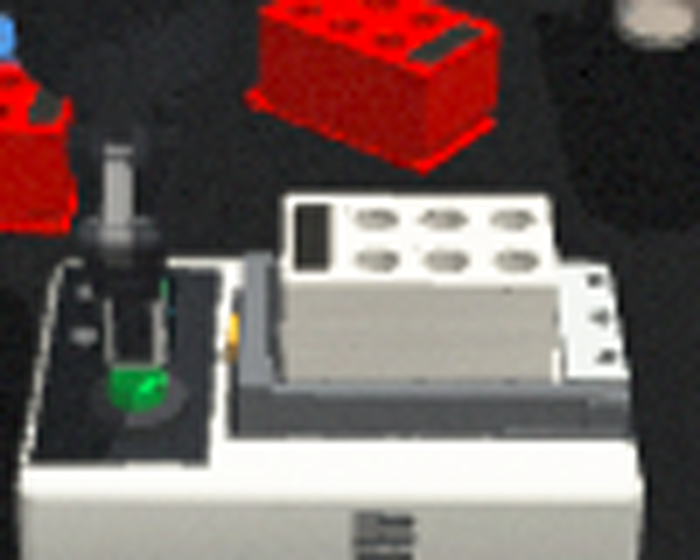

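The fingertips are right over the green key, with the block still flat. I press in stages.

jog_arm:
  rows:
    - [[0,-1,-5],[0,0,0],255]
    - [[0,-1,-9],[0,0,0],255]
    - [[0,-1,-11],[0,0,0],255]
    - [[0,-1,-11],[0,0,0],255]

```text
time_s: 18.48
tool_pos: [479.6, -160.5, 74.7]
tool_rot: [[0.001, -0.999, -0.051], [-0.0, -0.051, 0.999], [-1.0, -0.001, -0.001]]
wrist_force: [1.5, -1.8, 3.8]
width: 0.1
```

jog_arm:
  rows:
    - [[0,0,-1.3],[0,0,0],255]
    - [[0,0,-1.3],[0,0,0],255]
    - [[0,0,-1.3],[0,0,0],255]

```text
time_s: 18.85
tool_pos: [479.6, -160.5, 74.2]
tool_rot: [[0.002, -0.999, -0.051], [-0.001, -0.051, 0.999], [-1.0, -0.002, -0.001]]
wrist_force: [-3.0, -3.1, 23.5]
width: -0.0
```

jog_arm:
  rows:
    - [[0,0,10],[0,0,0],255]
    - [[0,0,50],[0,0,0],255]
    - [[0,0,100],[0,0,0],255]
    - [[-20,-50,130],[0,0,0],255]
    - [[-40,-110,130],[0,0,0],255]
    - [[-60,-170,130],[0,0,0],255]
    - [[-80,-200,130],[0,0,0],255]
    - [[-80,-200,130],[0,0,0],255]
    - [[-80,-200,130],[0,0,0],255]

```text
time_s: 19.98
tool_pos: [399.8, -359.4, 203.4]
tool_rot: [[0.001, -0.999, -0.052], [0.001, -0.052, 0.999], [-1.0, -0.001, 0.001]]
wrist_force: [0.0, -0.2, 0.5]
width: -0.1
```

```bash
python3 - <<'E'
from fit import *
s=bot.read_camera("side"); t=bot.read_camera("top")
o=bot.get_obs(); print(o["time_s"],np.round(o["tool_pos"],1),o["wrist_force"])
a=cv2.resize(s["pixels"][180:260,215:315],(700,560),interpolation=cv2.INTER_CUBIC)
cv2.imwrite("pics/s10.png",a[...,::-1]); save(t,"t10.png",None,1.5)
E
```

```text
20.075 [ 400.  -359.2  203.5] [0.35781606 0.45722293 0.04158225]
```

View pics/s10.png

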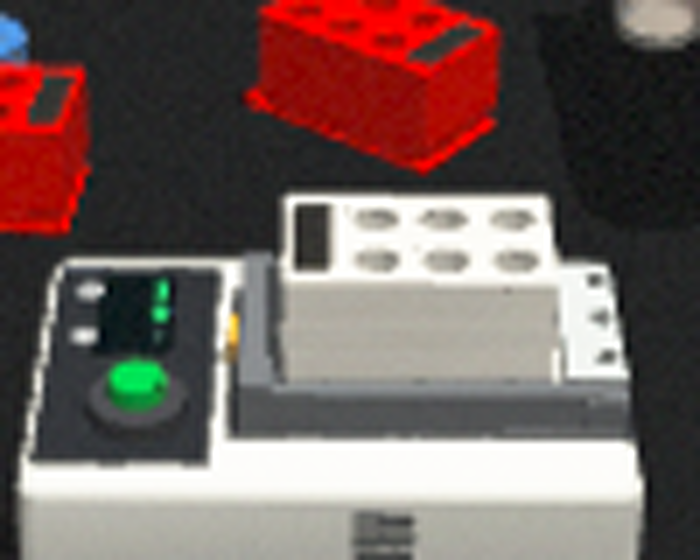

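View pics/t10.png

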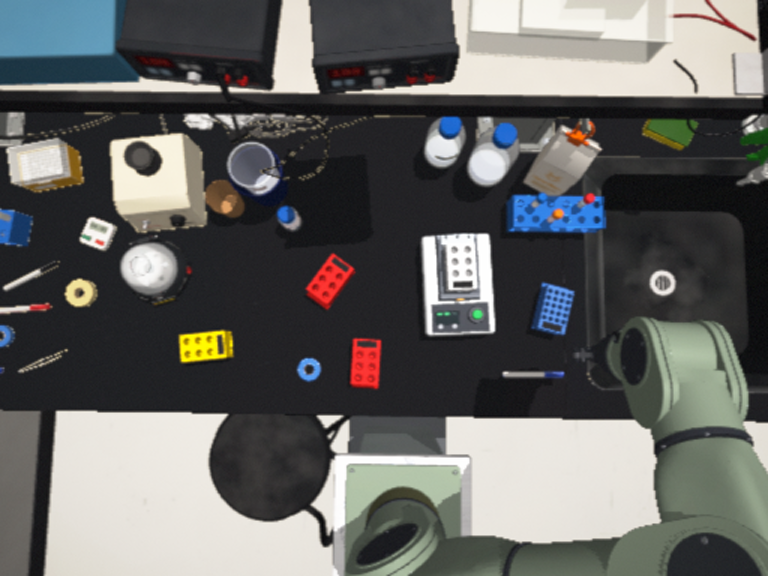

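```bash
python3 -c "
from workcell import bot
print(bot.hand_in())"
```

```text
the job is handed in; nothing more can be done
None
```

The silver tube block with six holes is seated in the mixer's pocket. The start key has been pressed right down and released, and the job was handed in at about 20 s. The hand-in gave no verdict.

**Block:** I gripped it across its long sides, tilted it about 15°, set the tongue on the pocket floor and slid it back under the lip until it met the wall. After I released it on the ball, it snapped flat when I pressed the thumb pad with shut fingers.

**Seating checks:**
- A second press met the pad at z of about 118.7 mm, against 119 mm nominal for a seated block.
- The block's top edge is level in the side view.
- I could not read the ball's travel directly, so the click is inferred from these two checks.

**Key:** The fingertip went down to z = 74.2 mm, about 4.8 mm of travel, against a stop at 23 N. The last side picture shows the key back up. The display looks the same as before, so I have no independent sign that preheating started.

**Last pictures:** The blue block, tape, marker and bottle look to be where they were at the start, and the arm stands clear of everything.

**One disagreement:** The cameras showed the held block about 2 mm left (+y) of where the tool readings put it. I lined it up from the camera positions of block and pocket, and it went in with under 2 N of sideways force.

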